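# Find the stamped sample crate and push it to dispatch

## Robot

A 7-joint arm with a two-finger parallel gripper is mounted at the origin on the work surface. World frame = base frame: x ahead of the robot, y to its left, z up, the work surface at z = 0. Lengths are in m, angles in rad, forces in N, time in s.
With the tool pointing down it reaches from about 0.425 to 0.825 m from the base axis. Payload 3.6 kg.
Tool frame: the origin (TCP) lies midway between the tips of the shut fingers; the grasp point (between the pads) lies 19 mm behind it (bot.tcp_to_grasp is the distance from the TCP to the grasp point, in m); z points along the fingers, y is the line along which they close (so a half turn about z gives the same grasp; the last joint's range is limited). The gripper opens to 93 mm and grips with 3 to 60 N. Pads are 15 mm wide; open, the fingers measure 128 mm over their backs; the gripper's body (75 mm by 188 mm) begins 65 mm behind the grasp point.
Start: joints at [-1.27, 0.615, -0.013, 1.423, 0.008, 1.103, -0.04], TCP at [0.209, 0.615, 0.219] pointing down, gripper open.
Joint ranges: [-3.12, 3.12], [-0.3, 2.06], [-1.34, 1.32], [0.26, 2.42], [-1.36, 4.5], [0.01, 1.98], [-2.84, 2.84]. Speed limits (rad/s): [2.79, 2.79, 3.14, 3.14, 3.14, 3.14, 3.14].

## Interface

Orientations are given as a unit quaternion [x, y, z, w].
In Python, from rig import bot, vision, finder gives the robot as it stands.
- The arm moves only by the tool send_rows, never from a script. Its argument "motion" is a list of rows, each a list of 7 numbers: the shift along the tool's x, y, z in m, then the turn, a rotation vector about the tool's x, y, z in degrees, then the closure in counts, from 0 (fully open) to 255 (shut). In form: [[dx, dy, dz, ax, ay, az, hand], ...]. A call has exactly 8 rows; each row is the pose to reach, as a shift and turn from the pose commanded when the call began, along the tool's axes at that moment; what a row does not reach only later rows make up. A row lasts 1/8 s, in which the tool goes at most 62.5 mm and 10.7 degrees, less where a joint would pass 70% of its speed; a pose out of reach is approached as far as the arm can. A call with a gripper value outside its range is refused whole. The fingers move at their own pace and stop on an object; the grip force is fixed at half the most. Time passes only in rows, so rows that repeat a pose let the fingers close, or fill a call up. It gives the time, the measured TCP pose, the force and the opening at its end, in the units of the state.
- bot.get_obs(): the state, without advancing time (a new reading comes with each control period).
- vision.capture(name): name is "side" or "top"; returns a dict with "frame" (384x512x3 uint8, red, green, blue), "vfov" (degrees; the focal length in pixels is half the picture's height over the tangent of half this angle, whatever the lens; pixels are square), "cx", "cy" (the principal point, pixels), "k1" (the pictures are not rectified: a ray, as slopes to the right and down, at radius r is drawn at 1 + k1 r^2 times it, then the intrinsics apply), "T" (4x4, takes a point from camera to world coordinates). Camera axes: x right, y down, z forward; pixel columns grow to the right and rows downward; lengths in m; the calibration is good to about 2 mm. A picture is of the moment at which its call begins. There is no depth.
- bot.finish_job(): hands the job in, once; it reports no verdict.
Trained networks look in the newest picture that a camera, given by its name, has taken for a name from the list of things; names that differ only in an ending like _2 or _b are one class to them, and where a whole thing is asked for, a point or a joint stands for the part that bears it (a point fixed in the world has none). Each returns a list of dicts, best first, with "p" (0 to 1); they miss things now and then, are a little off and sometimes report something else, mostly with a low value. They report only what shows in the picture. A call takes as long as a camera call. They do not tell look-alikes from the thing itself.
- finder.recognise(camera, name): "position" ([column, row] in pixels, amid what is visible of it).
The state is a dict: "time": time; "joints": joint angles; "joint_velocities": joint speeds; "tau": joint torques, N m; "tool_pos": TCP position; "ee_rot": TCP orientation; "contact_force": force on the tool from outside, world axes, zero at the start; "wrist_torque": the same for the moment, N m; "opening": opening from 0.0 (shut) to 1.0 (fully open).
Only numpy, scipy, OpenCV 4.12 (cv2) and the standard library are available. Lean on these libraries where they do the work, as an engineer would, in place of code of your own. Each camera call takes 0.05 s, during which the arm holds its last target. There are 200 camera calls.

## Task

Tip each of the two purple sample crates over towards the robot, so that it lies on its side with its underside facing the yellow dispatch line. Then push the one that has the orange disc on its white underside to the line, still lying down, until its underside is above the tape; leave the other lying where it fell. Only tip and push with the fingers: do not grip or lift the crates, and leave everything else on the bench alone.

Things in the scene. Friction and masses are not known exactly. Their poses are not given: they have to be found in the camera images.
- crate_a: one of two identical closed purple crates, lilac lid, 86 (x) x 120 (y) x 140 (z) mm, 0.2 to 0.45 kg; origin: centre of the underside; z to the lid, x away from the robot (yaw within 0.2 rad). Starts standing loose; pushed near its top along -x it topples, not slides: balances at 32 degrees, then falls over. Lying on its side it is 86 mm high, origin 43 mm up
- crate_b: one of two identical closed purple crates, lilac lid, 86 (x) x 120 (y) x 140 (z) mm, 0.2 to 0.45 kg; origin: centre of the underside; z to the lid, x away from the robot (yaw within 0.2 rad). Starts standing loose; pushed near its top along -x it topples, not slides: balances at 32 degrees, then falls over. Lying on its side it is 86 mm high, origin 43 mm up
- stamp (a point): centre of the orange disc (76 mm across), in the middle of the underside of one of the two crates (where that crate's origin is); hidden while that crate stands, the other crate's underside is plain white
- crate_a_center (a point): middle of crate_a, 70 mm from its underside along its z
- crate_b_center (a point): middle of crate_b, 70 mm from its underside along its z
- dispatch: the dispatch line: a flat strip of yellow tape on the bench beyond the crates, 50 mm wide (own x, pointing away from the robot) and 660 mm long (own y); origin in its middle at bench height; nothing to bump into
- jar: bystander: loose amber jar with a white lid, 44 mm across, 75 mm high, stands between the crates; origin at the centre of its underside
- pot_a: bystander: loose white open pot, 44 mm across, 40 mm high, between the crates; origin at the centre of its underside
- pot_b: bystander: loose white open pot, 44 mm across, 40 mm high, off to the right; origin at the centre of its underside
- tube_rack: bystander: purple tube rack with white and blue caps, 80 x 130 x 56 mm, off to the right; origin at the centre of its underside
- tile_stack: bystander: stack of wooden tiles, 50 x 50 x 36 mm, off to the left; origin at the centre of its underside
- marker: bystander: blue marker pen lying on the bench, 14 x 130 x 14 mm (long along own y), off to the left; origin at the centre of its underside
Things that resemble listed ones, but are neither listed nor needed, are in the scene too. Leave any red or turquoise look-alike of the crate_a alone. What is shaped like the crate_b but brown is not meant.

How it is judged:
By the outcome, as a careful person would: the job done as asked, in the order asked, and still so for the second after the job is handed in, with the robot touching nothing.
It also fails if it takes over 61 s, if anything falls off the work surface, if the arm or the gripper's body presses on something with over 40 N, if the wrist force passes 120 N, or if a joint passes its speed limit or range.

## Working session

There is one attempt and no reset: what is moved stays moved. The work goes in short steps, Python scripts to look and compute and a tool call to move; the robot and the scene stay as the last step left them, time stands still between calls to the robot, and variables do not carry over. Pictures are saved under pics/ and viewed, on a budget of 10 in all, crops included, one or two more only if the job needs it, and the job is handed in when it is done.

Besides the shell and the picture viewer there is one more tool, called after ">>>" as name([rows], argument=value, ...), one row to a line, values as JSON. send_rows: Moves the arm, as the interface text tells. Its arguments: {"type":"object","properties":{"motion":{"type":"array"}},"required":["motion"]}

```bash
mkdir -p pics; cat > h.py <<'E'
import numpy as np, cv2
from rig import bot, vision, finder
from scipy.spatial.transform import Rotation as R
def cap(n,save=None):
    c=vision.capture(n)
    if save: cv2.imwrite('pics/'+save,c["frame"][:,:,::-1])
    f=c["frame"].shape[0]/2/np.tan(np.radians(c["vfov"])/2)
    c["K"]=np.array([[f,0,c["cx"]],[0,f,c["cy"]],[0,0,1]]);c["D"]=np.array([c["k1"],0,0,0.]);c["T"]=np.array(c["T"]);return c
def ground(c,px,z=0):
    u=cv2.undistortPoints(np.array(px,float).reshape(-1,1,2),c["K"],c["D"]).reshape(-1,2)
    d=np.c_[u,np.ones(len(u))]@c["T"][:3,:3].T;o=c["T"][:3,3]
    return o+d*((z-o[2])/d[:,2])[:,None]
def proj(c,P):
    q=(np.array(P,float).reshape(-1,3)-c["T"][:3,3])@c["T"][:3,:3]
    return cv2.projectPoints(q.reshape(-1,1,3),np.zeros(3),np.zeros(3),c["K"],c["D"])[0].reshape(-1,2)
E
python3 - <<'E'
from h import *
np.set_printoptions(precision=3,suppress=True)
a=cap('top','t0.png');b=cap('side','s0.png')
for n,c in(('top',a),('side',b)):
    print(n,c["T"],c["vfov"],c["k1"])
    for o in['crate_a','dispatch','jar','pot_a','tube_rack','tile_stack','marker']:
        print(n,o,[(np.round(d["position"]),round(d["p"],2),ground(c,d["position"])[0]) for d in finder.recognise(n,o)])
cv2.imwrite('pics/m0.png',np.vstack([a["frame"],b["frame"]])[:,:,::-1][:,:])
print(bot.get_obs())
E
```

```text
top [[-0.073 -0.977  0.201  0.292]
 [-0.997  0.072 -0.013 -0.007]
 [-0.002 -0.201 -0.98   1.305]
 [ 0.     0.     0.     1.   ]] 48.26960490527528 -0.011667092109155957
top crate_a [(array([308., 163.]), 0.96, array([ 0.65 , -0.202,  0.   ])), (array([394., 232.]), 0.93, array([ 0.414, -0.442,  0.   ])), (array([221., 271.]), 0.81, array([0.335, 0.093, 0.   ])), (array([174., 178.]), 0.75, array([0.633, 0.224, 0.   ])), (array([114., 266.]), 0.72, array([0.374, 0.414, 0.   ]))]
top dispatch [(array([242., 138.]), 0.79, array([0.747, 0.001, 0.   ]))]
top jar [(array([245., 204.]), 0.71, array([0.533, 0.006, 0.   ]))]
top pot_a [(array([384., 191.]), 0.66, array([ 0.541, -0.428,  0.   ])), (array([240., 151.]), 0.44, array([0.705, 0.012, 0.   ]))]
top tube_rack [(array([387., 163.]), 0.97, array([ 0.631, -0.449,  0.   ]))]
top tile_stack [(array([111., 213.]), 0.63, array([0.537, 0.421, 0.   ]))]
top marker [(array([110., 175.]), 0.59, array([0.657, 0.425, 0.   ])), (array([381., 192.]), 0.15, array([ 0.542, -0.419,  0.   ]))]
side [[ 0.973 -0.148  0.179  0.367]
 [-0.231 -0.687  0.689 
[... 768 characters left out ...]
tube_rack [(array([326., 340.]), 0.93, array([ 0.637, -0.436,  0.   ])), (array([319., 215.]), 0.46, array([ 0.752, -0.078,  0.   ]))]
side tile_stack [(array([214., 124.]), 0.62, array([0.528, 0.433, 0.   ]))]
side marker []
{'time': 0.8, 'joints': array([-1.269,  0.615, -0.013,  1.423,  0.008,  1.103, -0.04 ]), 'joint_velocities': array([ 0.   , -0.002,  0.001, -0.001, -0.   , -0.001, -0.001]), 'tau': array([  0.   , -45.877,   0.209, -16.603,  -0.061,   0.013,   0.   ]), 'tool_pos': array([0.209, 0.615, 0.219]), 'ee_rot': array([ 0.163,  0.987, -0.   , -0.   ]), 'contact_force': array([-0.021,  0.163, -0.249]), 'wrist_torque': array([-0.003, -0.01 , -0.011]), 'opening': 0.998921365184255}
```

View pics/t0.png

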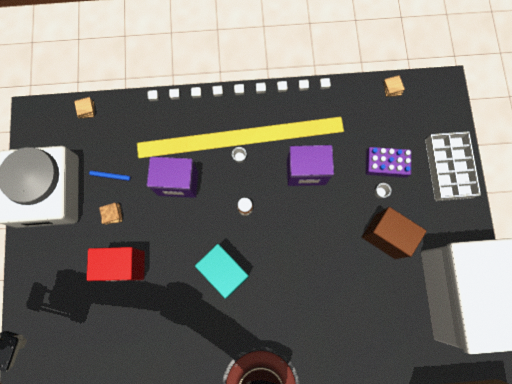

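View pics/s0.png

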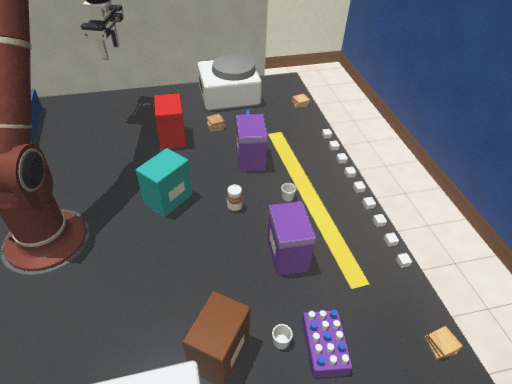

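The top view shows the two purple crates at about (172,175) and (312,163), and the tape from (138,150) to (343,126). The jar is at (245,206) and pot_a at (239,154). The side view agrees. Red is at (110,264), turquoise at (221,271) and brown at (395,232); none of these should be touched. Next I'll fit crate poses from their silhouettes.

```bash
cat >> h.py <<'E'
from scipy.optimize import minimize
def purple(f):
    h=cv2.cvtColor(f,cv2.COLOR_RGB2HSV);return ((h[...,0]>125)&(h[...,0]<158)&(h[...,1]>70)&(h[...,2]>35)).astype(np.uint8)
def blob(c,px):
    m=cv2.morphologyEx(purple(c["frame"]),cv2.MORPH_CLOSE,np.ones((5,5)))
    n,l,s,ce=cv2.connectedComponentsWithStats(m)
    k=[i for i in range(1,n) if s[i,4]>150];i=min(k,key=lambda i:np.hypot(*(ce[i]-px)))
    pts=np.argwhere(l==i)[:,::-1].astype(np.int32);out=np.zeros_like(m);cv2.fillConvexPoly(out,cv2.convexHull(pts),1);return out
def box(p,lying):
    x,y,a=p;X=[-.14,0] if lying else [-.043,.043];Z=[0,.086 if lying else .14]
    return np.array([[x+np.cos(a)*u-np.sin(a)*v,y+np.sin(a)*u+np.cos(a)*v,w] for u in X for v in(-.06,.06) for w in Z])
def hullmask(c,P,s=8):
    m=np.zeros(c["frame"].shape[:2],np.uint8);h=cv2.convexHull(proj(c,P).astype(np.float32))
    cv2.fillConvexPoly(m,np.round(h*16).astype(np.int32),1,shift=4);return m
def fit(cs,masks,p0,lying=False):
    f=lambda p:sum(1-(hullmask(c,box(p,lying))&m).sum()/max(1,(hullmask(c,box(p,lying))|m).sum()) for c,m in zip(cs,masks))
    b=None
    for a in(-.15,0,.15):
        q=np.array([p0[0],p0[1],a]);r=minimize(f,q,method='Nelder-Mead',options=dict(initial_simplex=q+np.array([[0,0,0],[.03,0,0],[0,.03,0],[0,0,.1]]),xatol=1e-4,fatol=1e-4))
        if b is None or r.fun<b.fun:b=r
    return b.x,b.fun/len(cs)
def tape(c):
    h=cv2.cvtColor(c["frame"],cv2.COLOR_RGB2HSV);m=((h[...,0]>24)&(h[...,0]<34)&(h[...,1]>150)&(h[...,2]>120)).astype(np.uint8)
    n,l,s,ce=cv2.connectedComponentsWithStats(m);i=1+s[1:,4].argmax()
    g=ground(c,np.argwhere(l==i)[:,::-1])[:,:2];(x,y),wh,_=r=cv2.minAreaRect((g*1000).astype(np.float32));return r,np.polyfit(g[:,1],g[:,0],1)
E
python3 - <<'E'
from h import *
np.set_printoptions(precision=3,suppress=True)
a=cap('top');b=cap('side')
for n,pt,ps,p0 in(('L',(172,175),(252,142),(.61,.21)),('R',(312,163),(291,238),(.63,-.19))):
    mt,ms=blob(a,pt),blob(b,ps)
    print(n,mt.sum(),ms.sum(),fit([a,b],[mt,ms],p0),fit([a],[mt],p0),fit([b],[ms],p0))
print(tape(a),tape(b))
# turquoise, red lids & jar
for k,l in((a,'t'),):
    print('turq lid',ground(k,[(219,244),(247,270),(224,298),(196,269)],.14),'red lid',ground(k,[(88,249),(133,248),(133,280),(87,281)],.14))
    print('jar',ground(k,(245,203),.075))
E
```

```text
L 1913 1694 (array([ 0.614,  0.211, -0.147]), np.float64(0.03311977606861871)) (array([ 0.615,  0.212, -0.107]), np.float64(0.019567456230690006)) (array([ 0.614,  0.209, -0.153]), np.float64(0.02645198389879244))
R 1828 2960 (array([ 0.621, -0.191, -0.073]), np.float64(0.026407778457459452)) (array([ 0.621, -0.191, -0.082]), np.float64(0.012425715829281425)) (array([ 0.62 , -0.192, -0.08 ]), np.float64(0.025049439683585972))
(((752.552001953125, 7.052154541015625), (52.08152770996094, 661.7656860351562), 3.4961087703704834), array([-0.06 ,  0.753])) (((750.3634033203125, 2.726165771484375), (48.890628814697266, 654.580810546875), 3.5091850757598877), array([-0.059,  0.751]))
turq lid [[0.403 0.083 0.14 ]
 [0.328 0.012 0.14 ]
 [0.259 0.078 0.14 ]
 [0.34  0.149 0.14 ]] red lid [[0.415 0.439 0.14 ]
 [0.409 0.317 0.14 ]
 [0.323 0.318 0.14 ]
 [0.33  0.441 0.14 ]]
jar [[0.522 0.006 0.075]]
```

```bash
cat >> h.py <<'E'
def go(xyz,yawdeg,start=None):
    """tool shift/turn to reach TCP xyz, tool down, tool x at world -x turned by yaw (crate yaw)"""
    o=bot.get_obs();r0=R.from_quat(o["ee_rot"]) if start is None else R.from_matrix(start[1]);p0=o["tool_pos"] if start is None else start[0]
    a=np.radians(yawdeg);M=np.array([[-np.cos(a),-np.sin(a),0],[-np.sin(a),np.cos(a),0],[0,0,-1]])
    d=r0.inv().apply(np.array(xyz)-p0);t=(r0.inv()*R.from_matrix(M)).as_rotvec(degrees=True)
    print(np.round(d,3),np.round(t,1),'dist',np.linalg.norm(d).round(3));return np.array(xyz),M
E
python3 - <<'E'
from h import *
s=go([.688,.201,.225],-7)
s=go([.688,.201,.120],-7,s)
E
```

```text
[-0.587 -0.238 -0.006] [ -0.   -0.  -11.8] dist 0.633
[0.    0.    0.105] [0. 0. 0.] dist 0.105
```

>>> send_rows([
  [-0.055,-0.022,-0.006,0,0,-1.5,100],
  [-0.11,-0.044,-0.006,0,0,-3,100],
  [-0.165,-0.066,-0.006,0,0,-4.5,100],
  [-0.22,-0.088,-0.006,0,0,-6,100],
  [-0.275,-0.11,-0.006,0,0,-7.5,100],
  [-0.33,-0.132,-0.006,0,0,-9,100],
  [-0.385,-0.155,-0.006,0,0,-10.5,100],
  [-0.44,-0.178,-0.006,0,0,-11.8,100],
])

```text
time: 1.9
tool_pos: [0.5699, 0.304, 0.2249]
ee_rot: [0.06, 0.998, 0.0, 0.0]
contact_force: [0.9, 0.7, -0.5]
opening: 0.607
```

```bash
python3 - <<'E'
from h import *
o=bot.get_obs();print(o["tool_pos"],o["opening"],o["time"])
s=go([.690,.201,.225],-7)
E
```

```text
[0.56991216 0.30396895 0.22488796] 0.6071125505916241 1.9
[-0.132 -0.088 -0.   ] [0.  0.  0.1] dist 0.158
```

Moves over behind the left crate, then down to z 0.12.

>>> send_rows([
  [-0.044,-0.03,0,0,0,0,100],
  [-0.088,-0.06,0,0,0,0,100],
  [-0.132,-0.088,0,0,0,0,100],
  [-0.132,-0.088,0,0,0,0,100],
  [-0.132,-0.088,0.04,0,0,0,100],
  [-0.132,-0.088,0.08,0,0,0,100],
  [-0.132,-0.088,0.105,0,0,0,100],
  [-0.132,-0.088,0.105,0,0,0,100],
])

```text
time: 2.9
tool_pos: [0.6864, 0.2027, 0.1172]
ee_rot: [0.06, 0.998, -0.001, -0.003]
contact_force: [1.1, -0.3, -0.0]
opening: 0.605
```

```bash
python3 - <<'E'
from h import *
o=bot.get_obs();print(o["tool_pos"],o["contact_force"],o["opening"],o["time"])
c=cap('side');cv2.imwrite('pics/s1.png',cv2.resize(c["frame"][80:210,180:330],None,fx=4,fy=4)[:,:,::-1])
E
```

```text
[0.68637086 0.20265687 0.11716201] [ 1.08921973 -0.27572394 -0.04140513] 0.6052864023058494 2.9
```

View pics/s1.png

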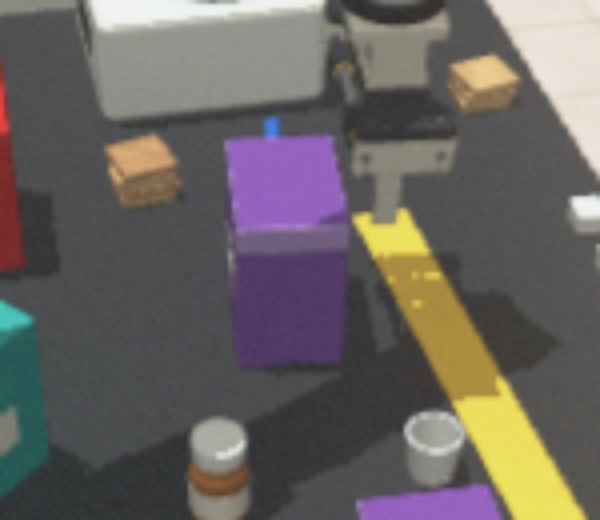

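The finger (crop (385,200)) is just behind the crate's top with a small gap. Next: push slowly along tool +x.

>>> send_rows([
  [0.012,0,0,0,0,0,100],
  [0.025,0,0,0,0,0,100],
  [0.038,0,0,0,0,0,100],
  [0.05,0,0,0,0,0,100],
  [0.062,0,0,0,0,0,100],
  [0.075,0,0,0,0,0,100],
  [0.087,0,0,0,0,0,100],
  [0.096,0,0,0,0,0,100],
])

```text
time: 3.95
tool_pos: [0.5916, 0.2137, 0.1191]
ee_rot: [0.06, 0.998, -0.0, -0.001]
contact_force: [0.4, 1.2, 1.0]
opening: 0.607
```

```bash
python3 - <<'E'
from h import *
o=bot.get_obs();print(o["tool_pos"],o["contact_force"],o["opening"],o["time"])
c=cap('side');cv2.imwrite('pics/s2.png',cv2.resize(c["frame"][80:270,130:330],None,fx=3,fy=3)[:,:,::-1])
E
```

```text
[0.59164454 0.2137015  0.11909344] [0.41204728 1.19649613 1.01222778] 0.6068655783489604 3.95
```

View pics/s2.png

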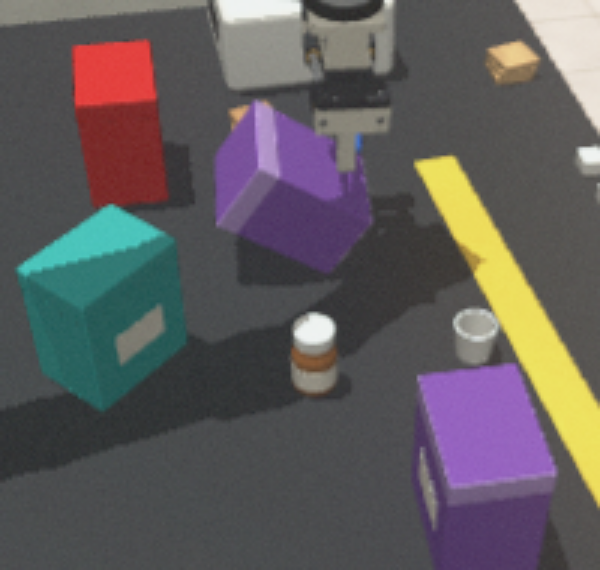

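The crate (crop (290,190)) is past its balance point and falling towards the robot. Next the tool retreats upward and crosses to the right crate.

>>> send_rows([
  [0,0,-0.05,0,0,0,100],
  [0,0,-0.106,0,0,0,100],
  [-0.01,-0.045,-0.106,0,0,0,100],
  [-0.02,-0.095,-0.106,0,0,0,100],
  [-0.03,-0.15,-0.106,0,0,-1,100],
  [-0.035,-0.205,-0.106,0,0,-2,100],
  [-0.043,-0.26,-0.106,0,0,-2.4,100],
  [-0.051,-0.315,-0.106,0,0,-2.4,100],
])

```text
time: 5.0
tool_pos: [0.6055, -0.1071, 0.2254]
ee_rot: [0.04, 0.999, 0.0, -0.0]
contact_force: [0.9, -0.4, 0.7]
opening: 0.61
```

```bash
python3 - <<'E'
from h import *
np.set_printoptions(precision=3,suppress=True)
o=bot.get_obs();print(o["tool_pos"],o["opening"],o["time"])
s=go([.696,-.197,.225],-4.6)
E
```

```text
[ 0.606 -0.107  0.225] 0.6095393814655894 5.0
[-0.097 -0.082  0.   ] [ 0. -0.  0.] dist 0.128
```

>>> send_rows([
  [-0.05,-0.03,0,0,0,0,100],
  [-0.097,-0.06,0,0,0,0,100],
  [-0.097,-0.082,0,0,0,0,100],
  [-0.097,-0.082,0,0,0,0,100],
  [-0.097,-0.082,0.04,0,0,0,100],
  [-0.097,-0.082,0.08,0,0,0,100],
  [-0.097,-0.082,0.105,0,0,0,100],
  [-0.097,-0.082,0.105,0,0,0,100],
])

```text
time: 6.0
tool_pos: [0.6939, -0.1923, 0.1191]
ee_rot: [0.039, 0.999, 0.001, -0.003]
contact_force: [0.4, 0.6, 0.0]
opening: 0.606
```

```bash
python3 - <<'E'
from h import *
o=bot.get_obs();print(o["tool_pos"],o["contact_force"],o["opening"],o["time"])
c=cap('side','s3.png');a=cap('top');print(fit([a,c],[blob(a,(312,163)),blob(c,(291,238))],(.62,-.19)))
E
```

```text
[ 0.69391021 -0.19228738  0.11907835] [0.42107351 0.61108852 0.00355493] 0.6056762988623308 6.0
(array([ 0.61979309, -0.19114584, -0.07046155]), np.float64(0.34752604417069366))
```

View pics/s3.png

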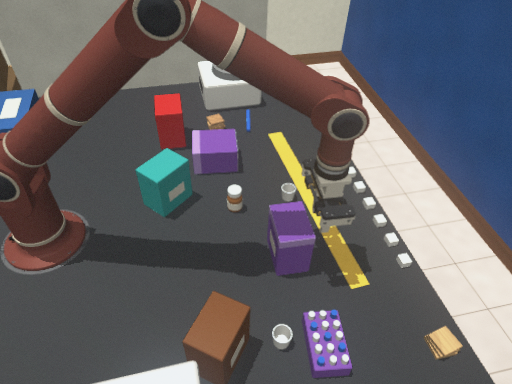

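The left crate lies at (215,150) with its lid towards the robot. The gripper is behind the right crate at (335,210). Same push again.

>>> send_rows([
  [0.012,0,0,0,0,0,100],
  [0.025,0,0,0,0,0,100],
  [0.038,0,0,0,0,0,100],
  [0.05,0,0,0,0,0,100],
  [0.062,0,0,0,0,0,100],
  [0.075,0,0,0,0,0,100],
  [0.087,0,0,0,0,0,100],
  [0.098,0,0,0,0,0,100],
])

```text
time: 7.1
tool_pos: [0.5981, -0.1869, 0.1218]
ee_rot: [0.04, 0.999, -0.0, 0.001]
contact_force: [0.3, 0.0, -0.4]
opening: 0.609
```

>>> send_rows([
  [0,0,-0.05,0,0,0,100],
  [0,0,-0.11,0,0,0,100],
  [0,0.045,-0.13,0,0,0,100],
  [0,0.1,-0.13,0,0,0,100],
  [0,0.15,-0.13,0,0,0,100],
  [0,0.19,-0.13,0,0,0,100],
  [0,0.19,-0.13,0,0,0,100],
  [0,0.19,-0.13,0,0,0,100],
])

```text
time: 8.1
tool_pos: [0.6132, 0.001, 0.2507]
ee_rot: [0.04, 0.999, -0.001, -0.0]
contact_force: [-0.9, -0.1, 1.6]
opening: 0.607
```

```bash
python3 - <<'E'
from h import *
np.set_printoptions(precision=3,suppress=True)
o=bot.get_obs();print(o["tool_pos"],o["contact_force"],o["opening"],o["time"])
b=cap('side');a=cap('top')
cv2.imwrite('pics/m4.png',np.hstack([a["frame"][100:300,60:440],b["frame"][90:290,130:390]])[:,:,::-1])
for n in('top','side'): print(n,finder.recognise(n,'stamp'))
E
```

```text
[0.613 0.001 0.251] [-0.868 -0.107  1.57 ] 0.6074781496159043 8.1
top [{'position': [116.8, 261.8], 'p': 0.91}, {'position': [171.0, 215.1], 'p': 0.87}, {'position': [214.3, 264.0], 'p': 0.85}]
side [{'position': [214.0, 148.4], 'p': 0.59}, {'position': [165.3, 181.9], 'p': 0.57}]
```

View pics/m4.png

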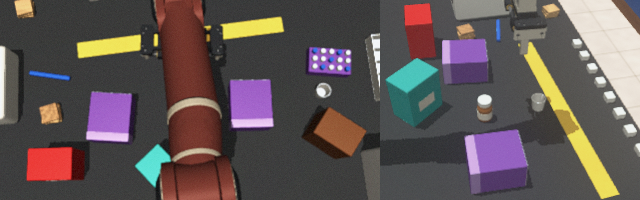

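Both crates now lie with lids towards the robot (mosaic (110,117) and (252,104)), and pot_a and the jar are undisturbed. The undersides face away from both cameras. I'll fit the lying poses and check whether any sliver of underside is visible.

```bash
python3 - <<'E'
from h import *
np.set_printoptions(precision=3,suppress=True)
b=cap('side');a=cap('top')
for n,pt,ps,p0 in(('L',(171,216),(215,152),(.57,.215)),('R',(312,203),(245,250),(.575,-.188))):
    ms=blob(b,ps);mt=blob(a,pt);print(n,mt.sum(),ms.sum())
    p,e=fit([a,b],[mt,ms],p0,True);print(p,e,fit([b],[ms],p0,True),fit([a],[mt],p0,True))
    v=b["T"][:3,3]-np.array([p[0],p[1],.043]);az=np.degrees(np.arctan2(v[1],v[0]));print('az of cam',az,'visible angle',90-abs(az-np.degrees(p[2])))
    va=a["T"][:3,3]-np.array([p[0],p[1],.043]);print('top',va[:2]@[np.cos(p[2]),np.sin(p[2])])
def up(c,x,y,w,h,k):return cv2.resize(c["frame"][y:y+h,x:x+w],None,fx=k,fy=k,interpolation=cv2.INTER_NEAREST)
cv2.imwrite('pics/z5.png',np.vstack([np.hstack([up(b,190,120,60,60,6),up(b,215,210,70,60,6)[:, :420]]),])[:,:,::-1])
E
```

```text
L 2381 1646
[ 0.567  0.218 -0.132] 0.10925337896316978 (array([ 0.587,  0.217, -0.098]), np.float64(0.1891625615763547)) (array([ 0.568,  0.219, -0.121]), np.float64(0.017790649565577188))
az of cam -101.26088603795301 visible angle -3.7255345041585883
top -0.24265549625688282
R 2291 3405
[ 0.574 -0.19  -0.067] 0.029191087474784494 (array([ 0.574, -0.191, -0.071]), np.float64(0.02352941176470591)) (array([ 0.576, -0.189, -0.056]), np.float64(0.015490533562822706))
az of cam -109.16972597605907 visible angle -15.326506296435412
top -0.2935193269038324
```

View pics/z5.png

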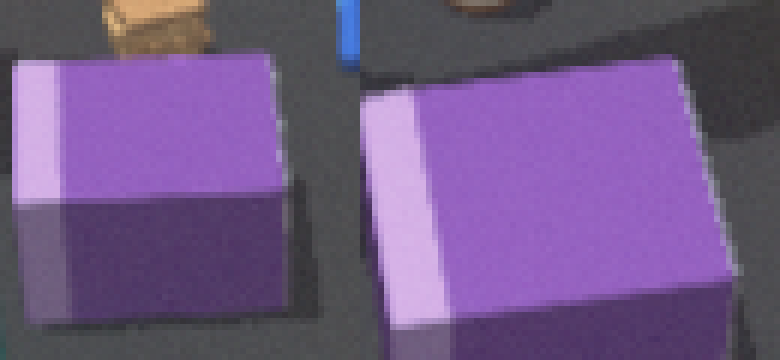

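No underside shows: L's visible angle is −4°, R's is −15°. Turning L about 12° clockwise by nudging its lid end towards +y barely moves its underside but brings it into view. The nudge is reversible if L isn't the stamped one.

```bash
python3 - <<'E'
from h import *
s=go([.442,.138,.25],-4.6);s=go([.442,.138,.066],-4.6,s);s=go([.442,.180,.066],-4.6,s)
E
```

```text
[0.182 0.122 0.001] [-0.  -0.  -0.1] dist 0.219
[0.    0.    0.184] [0. 0. 0.] dist 0.184
[0.003 0.042 0.   ] [0. 0. 0.] dist 0.042
```

>>> send_rows([
  [0.045,0.03,0,0,0,0,255],
  [0.09,0.06,0,0,0,0,255],
  [0.136,0.091,0,0,0,0,255],
  [0.182,0.122,0,0,0,0,255],
  [0.182,0.122,0.045,0,0,0,255],
  [0.182,0.122,0.09,0,0,0,255],
  [0.182,0.122,0.09,0,0,0,255],
  [0.182,0.122,0.09,0,0,0,255],
])

```text
time: 9.4
tool_pos: [0.4431, 0.1386, 0.1619]
ee_rot: [0.04, 0.999, 0.0, 0.001]
contact_force: [0.4, 0.2, 0.6]
opening: 0.007
```

```bash
python3 - <<'E'
from h import *
o=bot.get_obs();print(o["tool_pos"],o["opening"])
s=go([.442,.138,.066],-4.6);s=go([.442,.180,.066],-4.6,s)
E
```

```text
[0.44305452 0.13858281 0.16186853] 0.006703149683391127
[ 0.001 -0.001  0.096] [ 0.   0.1 -0. ] dist 0.096
[0.003 0.042 0.   ] [0. 0. 0.] dist 0.042
```

>>> send_rows([
  [0,0,0.045,0,0,0,255],
  [0,0,0.09,0,0,0,255],
  [0,0,0.094,0,0,0,255],
  [0.001,0.012,0.094,0,0,0,255],
  [0.002,0.022,0.094,0,0,0,255],
  [0.002,0.032,0.094,0,0,0,255],
  [0.003,0.04,0.094,0,0,0,255],
  [0.003,0.04,0.094,0,0,0,255],
])

```text
time: 10.4
tool_pos: [0.4416, 0.1784, 0.0678]
ee_rot: [0.04, 0.999, -0.001, -0.0]
contact_force: [-1.7, -3.0, 3.2]
opening: 0.005
```

```bash
python3 - <<'E'
from h import *
np.set_printoptions(precision=3,suppress=True)
o=bot.get_obs();print(o["tool_pos"],o["contact_force"])
b=cap('side')
cv2.imwrite('pics/z6.png',cv2.resize(b["frame"][110:190,150:270],None,fx=6,fy=6,interpolation=cv2.INTER_NEAREST)[:,:,::-1])
E
```

```text
[0.442 0.178 0.068] [-1.727 -2.98   3.183]
```

View pics/z6.png

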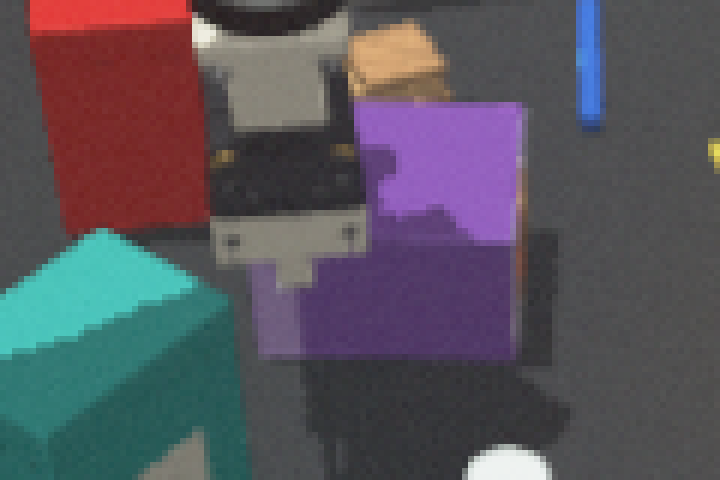

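An orange sliver shows on L's underside edge, crop (521,180–290), so L carries the disc and R stays where it is. Next: back off, rise, and re-measure.

>>> send_rows([
  [0,-0.02,0,0,0,0,255],
  [0,-0.035,-0.02,0,0,0,255],
  [0,-0.035,-0.07,0,0,0,255],
  [0,-0.035,-0.12,0,0,0,255],
  [0,-0.035,-0.17,0,0,0,255],
  [0,-0.09,-0.19,0,0,0,255],
  [0,-0.14,-0.19,0,0,0,255],
  [0,-0.14,-0.19,0,0,0,255],
])

```text
time: 11.45
tool_pos: [0.4315, 0.0359, 0.2578]
ee_rot: [0.044, 0.999, -0.0, 0.002]
contact_force: [0.3, 0.6, -0.7]
opening: 0.007
```

```bash
python3 - <<'E'
from h import *
np.set_printoptions(precision=3,suppress=True)
b=cap('side','s7.png');a=cap('top','t7.png')
ms=blob(b,(215,152));mt=blob(a,(171,213));print(mt.sum(),ms.sum(),fit([b],[ms],(.57,.22),True),fit([a],[mt],(.57,.22),True))
E
```

```text
2384 1626 (array([ 0.569,  0.222, -0.202]), np.float64(0.17712550607287447)) (array([ 0.571,  0.226, -0.237]), np.float64(0.01365328920148945))
```

View pics/t7.png

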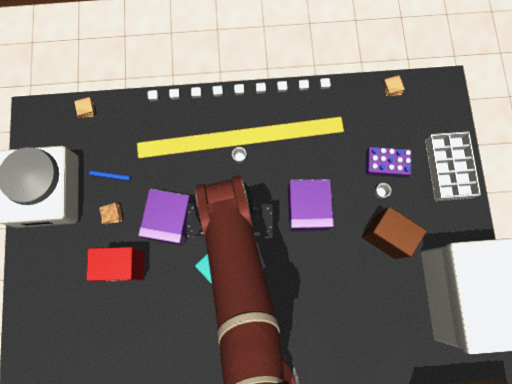

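The top view shows L at (165,215), turned clockwise. R at (312,203), the jar, pots and rack are unmoved. Next I'll come in behind L's lid with the fingers part-open and aligned to the tape (yaw about +3.4°).

```bash
python3 - <<'E'
from h import *
s=go([.390,.236,.25],3.4);s=go([.390,.236,.066],3.4,s);s=go([.570,.236,.066],3.4,s)
E
```

```text
[0.057 0.192 0.007] [ 0.1  0.1 -8. ] dist 0.2
[0.    0.    0.184] [0. 0. 0.] dist 0.184
[-0.18  -0.011  0.   ] [0. 0. 0.] dist 0.18
```

>>> send_rows([
  [0.015,0.05,0,0,0,-2,100],
  [0.03,0.1,0,0,0,-4,100],
  [0.045,0.15,0,0,0,-6,100],
  [0.057,0.192,0,0,0,-8,100],
  [0.057,0.192,0,0,0,-8,100],
  [0.057,0.192,0.045,0,0,-8,100],
  [0.057,0.192,0.08,0,0,-8,100],
  [0.057,0.192,0.08,0,0,-8,100],
])

```text
time: 12.55
tool_pos: [0.3877, 0.2344, 0.1748]
ee_rot: [-0.03, 1.0, -0.001, -0.003]
contact_force: [0.0, -0.0, -0.3]
opening: 0.607
```

```bash
python3 - <<'E'
from h import *
o=bot.get_obs();print(o["tool_pos"],o["opening"],o["joints"])
s=go([.390,.236,.066],3.4);s=go([.570,.236,.066],3.4,s)
E
```

```text
[0.38767086 0.23441963 0.17480874] 0.6067597158658932 [-0.46125176  0.38156034 -0.17713169  2.01726824  0.09475548  0.75625317
  0.93623787]
[-0.003  0.002  0.109] [-0.1 -0.3  0.1] dist 0.109
[-0.18  -0.011  0.   ] [0. 0. 0.] dist 0.18
```

>>> send_rows([
  [0,0,0.04,0,0,0,100],
  [0,0,0.08,0,0,0,100],
  [0,0,0.108,0,0,0,100],
  [0,0,0.108,0,0,0,100],
  [-0.012,-0.001,0.108,0,0,0,100],
  [-0.024,-0.001,0.108,0,0,0,100],
  [-0.036,-0.002,0.108,0,0,0,100],
  [-0.048,-0.003,0.108,0,0,0,100],
])

```text
time: 13.55
tool_pos: [0.4362, 0.2333, 0.0693]
ee_rot: [-0.029, 1.0, -0.001, -0.002]
contact_force: [-6.4, -2.2, 3.6]
opening: 0.608
```

```bash
cat > m.py <<'E'
from h import *
np.set_printoptions(precision=3,suppress=True)
import sys
o=bot.get_obs();print(o["tool_pos"],o["contact_force"],o["time"])
b=cap('side',sys.argv[1] if len(sys.argv)>1 else None);a=cap('top')
gx=o["tool_pos"][0]+.148
p0=(gx,.225);
pt=proj(a,[gx-.07,.225,.06])[0];ps=proj(b,[gx-.07,.225,.06])[0]
print(fit([b],[blob(b,ps)],p0,True),fit([a],[blob(a,pt)],p0,True))
E
python3 m.py s8.png
```

```text
[0.436 0.233 0.069] [-6.426 -2.186  3.646] 13.55
(array([ 0.614,  0.234, -0.15 ]), np.float64(0.20950434338272872)) (array([ 0.622,  0.241, -0.075]), np.float64(0.4466583644665837))
```

View pics/s8.png

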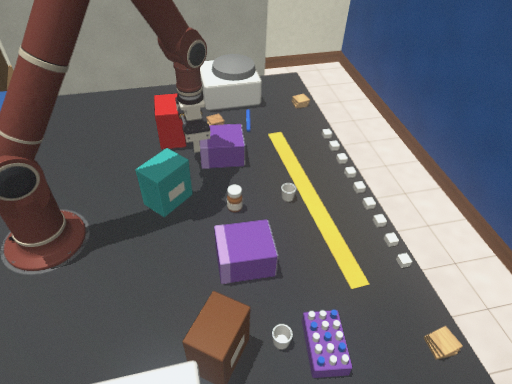

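The finger is on L's lid at about (205,145), the red crate is clear, and the forces are small. Continuing the push.

>>> send_rows([
  [-0.015,-0.001,0,0,0,0,100],
  [-0.03,-0.002,0,0,0,0,100],
  [-0.046,-0.003,0,0,0,0,100],
  [-0.062,-0.004,0,0,0,0,100],
  [-0.078,-0.005,0,0,0,0,100],
  [-0.094,-0.006,0,0,0,0,100],
  [-0.11,-0.007,0,0,0,0,100],
  [-0.12,-0.007,0,0,0,0,100],
])

```text
time: 14.65
tool_pos: [0.5584, 0.2355, 0.0688]
ee_rot: [-0.03, 1.0, 0.0, -0.0]
contact_force: [-4.8, 0.2, 3.7]
opening: 0.608
```

```bash
python3 m.py s9.png
```

```text
[0.558 0.236 0.069] [-4.754  0.218  3.719] 14.65
(array([ 0.722,  0.247, -0.204]), np.float64(0.2970822281167109)) (array([0.745, 0.249, 0.491]), np.float64(0.7332734620565784))
```

View pics/s9.png

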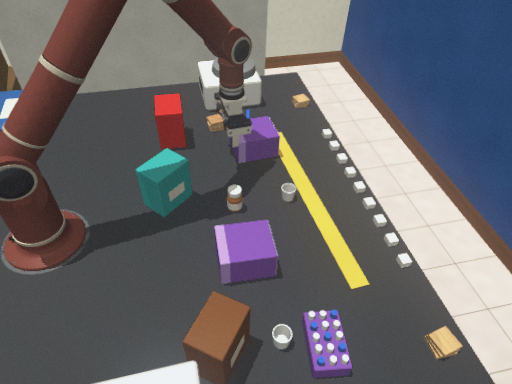

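L is nearing the tape (right edge at about (278,157)). Pushing 24 mm more, then backing off to measure without occlusion.

>>> send_rows([
  [-0.008,0,0,0,0,0,100],
  [-0.016,-0.001,0,0,0,0,100],
  [-0.024,-0.001,0,0,0,0,100],
  [-0.024,-0.001,0,0,0,0,100],
  [0.02,0,0,0,0,0,100],
  [0.03,0,-0.05,0,0,0,100],
  [0.03,0,-0.11,0,0,0,100],
  [0.03,0,-0.17,0,0,0,100],
])

```text
time: 15.75
tool_pos: [0.5293, 0.2328, 0.2409]
ee_rot: [-0.029, 1.0, 0.0, 0.002]
contact_force: [0.6, 0.7, 0.1]
opening: 0.607
```

>>> send_rows([
  [0,-0.05,0,0,0,0,100],
  [0,-0.1,0,0,0,0,100],
  [0,-0.15,0,0,0,0,100],
  [0,-0.2,0,0,0,0,100],
  [0,-0.2,0,0,0,0,100],
  [0,-0.2,0,0,0,0,100],
  [0,-0.2,0,0,0,0,100],
  [0,-0.2,0,0,0,0,100],
])

```text
time: 16.75
tool_pos: [0.5398, 0.0351, 0.2387]
ee_rot: [-0.031, 1.0, 0.0, 0.0]
contact_force: [-0.6, 0.7, 0.2]
opening: 0.609
```

```bash
python3 - <<'E'
from h import *
np.set_printoptions(precision=3,suppress=True)
o=bot.get_obs();print(o["tool_pos"],o["time"])
b=cap('side','s10.png');a=cap('top','t10.png')
c=(.66,.237,.05);pt=proj(a,[c])[0];ps=proj(b,[c])[0];print(pt,ps)
p=fit([b],[blob(b,ps)],(.73,.237),True),fit([a],[blob(a,pt)],(.73,.237),True);print(p)
for q,_ in p: print('past tape centre',(q[0]-.7515+.06*q[1])*.998)
E
```

```text
[0.54  0.035 0.239] 16.75
[166.097 165.535] [262.262 140.161]
((array([ 0.744,  0.247, -0.172]), np.float64(0.291557420031463)), (array([0.731, 0.269, 0.061]), np.float64(0.02490660024906599)))
past tape centre 0.0077504635667976175
past tape centre -0.004164997232347612
```

View pics/t10.png

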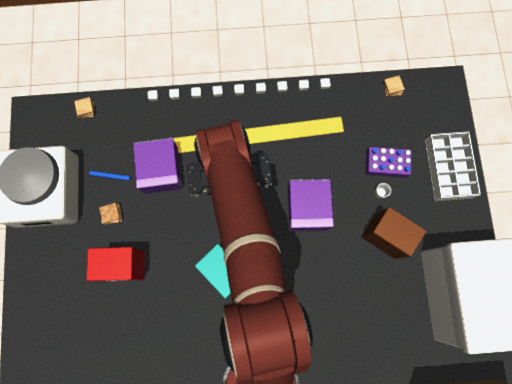

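```bash
python3 - <<'E'
from h import *
np.set_printoptions(precision=3,suppress=True)
b=cap('side');a=cap('top')
h=cv2.cvtColor(b["frame"],cv2.COLOR_RGB2HSV);m=((h[...,0]>115)&(h[...,0]<165)&(h[...,1]>50)).astype(np.uint8);m[:,:235]=0;m[185:]=0
n,l,s,ce=cv2.connectedComponentsWithStats(m);i=max(range(1,n),key=lambda i:s[i,4]);print('loose side blob',s[i])
hm=hullmask(b,box((.731,.269,.061),True));ys,xs=np.nonzero(hm);print('predicted bbox',xs.min(),ys.min(),xs.ptp() if hasattr(xs,'ptp') else np.ptp(xs),np.ptp(ys),hm.sum())
print('R',fit([a],[blob(a,(312,203))],(.575,-.19),True),fit([b],[blob(b,(245,250))],(.575,-.19),True))
for o in('jar','pot_a'):print(o,[(d["position"],round(d["p"],2)) for d in finder.recognise('side',o)])
E
```

```text
loose side blob [ 237  115   51   47 1498]
predicted bbox 236 113 51 48 2015
R (array([ 0.577, -0.189, -0.052]), np.float64(0.01380500431406384)) (array([ 0.581, -0.193, -0.093]), np.float64(0.17750287686996546))
jar [([236.7, 201.3], 0.63)]
pot_a [([279.4, 334.5], 0.9), ([287.7, 189.9], 0.64)]
```

The side-camera blob box matches the predicted one to 1–2 px. R, the jar and the pots are where they were, so I'm handing in.

```bash
python3 -c "
from rig import bot
o=bot.get_obs();print(o['contact_force'],o['time']);print(bot.finish_job())"
```

```text
[ 0.08710898 -1.05094884  0.32816797] 17.05
the job is handed in; nothing more can be done
None
```

I tipped both purple crates towards the robot, then pushed the left one, which carries the orange disc, to the yellow line. The job was handed in at 17 s with the gripper clear of everything; no verdict was reported.

- **Finding the disc:** neither underside was visible to the cameras once the crates lay down. I nudged the left crate's lid end to turn it a few degrees, and an orange sliver appeared on its underside. The right crate was not touched after it fell.
- **Left crate:** the final top-camera fit puts the middle of its underside about 4 mm short of the tape's centre line, within the 25 mm half-width. It is square to the tape within the fit's accuracy. The finger contact position agrees.
- **Other objects:** the right crate's fitted position is within 2 mm of where it fell. The jar and pots stayed put in the detections, and the rest looked unmoved in the pictures.
- **Check that disagreed:** the side-camera silhouette fits were poor for both crates (0.29 mismatch for the left, 0.18 for the right), so I did not use them. For the left crate, the side camera's outline box still matched the one predicted from the top fit to 1–2 pixels.
- **Picture budget:** I viewed 12 pictures, two over the budget of 10.

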